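# Find the rocking corner of a capsule-filling plate and press its shim flat

### The arm

A 6-joint arm with a two-finger parallel gripper is mounted at the origin on the work surface. World frame = base frame: x ahead of the robot, y to its left, z up, the work surface at z = 0. Lengths are in m, angles in rad, forces in N, time in s.
With the tool pointing down it reaches from about 0.225 to 0.875 m from the base axis. Payload 3.4 kg.
Tool frame: the origin (TCP) lies midway between the tips of the shut fingers; the grasp point (between the pads) lies 19 mm behind it; x points along the fingers, y is the direction in which the jaws open and shut, and the axes are right-handed (so a half turn about x gives the same grasp; the last joint's range is limited). The gripper opens to 85 mm and grips with 20 to 120 N. Pads are 22 mm wide; open, the fingers measure 114 mm over their backs; the gripper's body (76 mm by 85 mm) begins 54 mm behind the grasp point. The pads swing forward as they close: fully open they stand 13 mm farther back than shut.
Start: joints at [1.216, 0.276, 1.505, -0, 1.361, -0.121], TCP at [0.133, 0.559, 0.231] pointing down, gripper open.
Joint ranges: [-2.89, 2.89], [-0.75, 2.08], [0.22, 2.7], [-1.18, 4.32], [0.11, 2.71], [-2.7, 2.7]. Speed limits (rad/s): [2.57, 2.57, 3.14, 3.14, 3.14, 3.14].

### API

Orientations are given as a unit quaternion [x, y, z, w].
In Python, from workcell import r gives the robot as it stands. The module is installed in compiled form; this text tells all that it offers.
- The arm moves only by the tool drive_tool, never from a script. Its argument "plan" is a list of rows, each an object of numbers: "gripper": the finger opening in cm, from 0 to 8.54; "dx", "dy", "dz": the shift along the tool's x, y, z in cm; "ax", "ay", "az": the turn, a rotation vector about the tool's x, y, z in degrees. In form: [{"gripper": .., "dx": .., "dy": .., "dz": .., "ax": .., "ay": .., "az": ..}, ...]. A call has 1 to 20 rows; each row shifts and turns the commanded pose from where the row before left it, along the tool's axes as they then stand; what a row does not reach is not made up. A row lasts 1/10 s, in which the tool goes at most 50 mm and 8.59 degrees, less where a joint would pass 70% of its speed; a pose out of reach is approached as far as the arm can. A call is refused whole if a number of a shift passes 5 or a number of a turn 8.59, either way. A call with a gripper value outside its range is refused whole. The fingers move at their own pace and stop on an object; "squeeze" is the grip in N (left out, the last holds). Time passes only in rows, so rows that do not move let the fingers close. It gives the time, the measured TCP pose, the force and the opening at its end, in the units of the state.
- r.sense(): the state, without advancing time (a new reading comes with each control period).
- r.camera(name): name is "scene" or "side" or "wrist"; returns a dict with "color" (384x512x3 uint8, red, green, blue), "fx", "fy", "cx", "cy" (pixels), "k1" (the pictures are not rectified: a ray, as slopes to the right and down, at radius r is drawn at 1 + k1 r^2 times it, then the intrinsics apply), "R" (3x3) and "t" (3): a world point X has camera coordinates R X + t; the wrist camera has in their place "hand_eye" (4x4, takes a point from camera to tool coordinates, whose origin is the TCP and whose axes are the tool frame's). Camera axes: x right, y down, z forward; pixel columns grow to the right and rows downward; lengths in m; the calibration is good to about 2 mm. A picture is of the moment at which its call begins: read the wrist's pose just before it. There is no depth.
- r.close_job(): hands the job in, once; it reports no verdict.
Trained networks look in a picture, given as the dict that the camera call returned (one of the last four; its "shot" number tells which), for a name from the list of things; names that differ only in an ending like _2 or _b are one class to them, and where a whole thing is asked for, a point or a joint stands for the part that bears it (a point fixed in the world has none). Each returns a list of dicts, best first, with "score" (0 to 1); they miss things now and then, are a little off and sometimes report something else, mostly with a low value. They report only what shows in the picture. A call takes as long as a camera call. They do not tell look-alikes from the thing itself.
- r.search_frame(picture, name): "bbox" ([left, top, right, bottom] in pixels, round what is visible of it).
The state is a dict: "time_s": time; "joints": joint angles; "joint_vel": joint speeds; "tau": joint torques, N m; "position": TCP position; "eef_rot": TCP orientation; "contact_force": force on the tool from outside, world axes, zero at the start; "ft_torque": the same for the moment, N m; "opening": finger opening in m.
Only numpy, scipy, OpenCV 4.12 (cv2) and the standard library are available. Lean on these libraries where they do the work, as an engineer would, in place of code of your own. Each camera call takes 0.05 s, during which the arm holds its last target.

### The job

One corner of the white capsule-filling plate rocks. With the fingertips press down firmly on the blue dot of all four corners, one after another, clockwise as seen from above: near-left, far-left, far-right, near-right (seen from the robot), to feel which one gives; then press the orange shim of that corner down flat and let go. Do not press any other shim, do not lift or shift the plate, and leave the dishes, tamper, jars and spatula where they stand.

Things in the scene. Friction and masses are not known exactly. Their poses are not given: they have to be found in the camera images.
- plate: White steel plate, 200 x 285 x 6 mm, about 2.4 kg, loose on four grey feet of a fixed white base; one foot, any of the four, is weak. Origin: centre of its underside, 55 mm above the table (top face 61 mm); x along the short side away from the robot, y along the long side to the left. In its middle a block of dark red capsules, fixed, 10 mm above the plate.
- corner_nl (a point): Centre of the blue 20 mm dot at the near-left corner, on the plate's top face (-83, +125 mm from the plate's origin); moves with the plate. Press here. A firm corner gives under 1.5 mm; the weak one starts to give at 5 to 7 N, sinks 6 to 7 mm by about 8 N, then stops solidly (so press with 10 N or more); it springs back when released.
- corner_fl (a point): Centre of the blue 20 mm dot at the far-left corner, on the plate's top face (+83, +125 mm from the plate's origin); moves with the plate. Press here. A firm corner gives under 1.5 mm; the weak one starts to give at 5 to 7 N, sinks 6 to 7 mm by about 8 N, then stops solidly (so press with 10 N or more); it springs back when released.
- corner_fr (a point): Centre of the blue 20 mm dot at the far-right corner, on the plate's top face (+83, -125 mm from the plate's origin); moves with the plate. Press here. A firm corner gives under 1.5 mm; the weak one starts to give at 5 to 7 N, sinks 6 to 7 mm by about 8 N, then stops solidly (so press with 10 N or more); it springs back when released.
- corner_nr (a point): Centre of the blue 20 mm dot at the near-right corner, on the plate's top face (-83, -125 mm from the plate's origin); moves with the plate. Press here. A firm corner gives under 1.5 mm; the weak one starts to give at 5 to 7 N, sinks 6 to 7 mm by about 8 N, then stops solidly (so press with 10 N or more); it springs back when released.
- shim_nl_top (a point): Centre of the flat top of the near-left shim: an orange round plug, 14 mm diameter, in the plate at (-60, +90 mm) from the plate's origin, 42 mm from the corner dot. At the start it stands 10 mm proud of the plate, its top 71 mm above the table; flat, it is 1 mm proud.
- shim_fl_top (a point): Centre of the flat top of the far-left shim: an orange round plug, 14 mm diameter, in the plate at (+60, +90 mm) from the plate's origin, 42 mm from the corner dot. At the start it stands 10 mm proud of the plate, its top 71 mm above the table; flat, it is 1 mm proud.
- shim_fr_top (a point): Centre of the flat top of the far-right shim: an orange round plug, 14 mm diameter, in the plate at (+60, -90 mm) from the plate's origin, 42 mm from the corner dot. At the start it stands 10 mm proud of the plate, its top 71 mm above the table; flat, it is 1 mm proud.
- shim_nr_top (a point): Centre of the flat top of the near-right shim: an orange round plug, 14 mm diameter, in the plate at (-60, -90 mm) from the plate's origin, 42 mm from the corner dot. At the start it stands 10 mm proud of the plate, its top 71 mm above the table; flat, it is 1 mm proud.
- shim_nl (a joint): How far the near-left shim is pressed down, m: 0 at the start, 0.009 flat. It moves at 5 to 7 N and stays where it is left (no spring). At the weak corner it goes down 9 mm, stops solidly on the base and then props the corner (pressing the dot over 8 N would push it up again). At a firm corner it is blocked after about 3 mm and stays there, spoilt.
- shim_fl (a joint): How far the far-left shim is pressed down, m: 0 at the start, 0.009 flat. It moves at 5 to 7 N and stays where it is left (no spring). At the weak corner it goes down 9 mm, stops solidly on the base and then props the corner (pressing the dot over 8 N would push it up again). At a firm corner it is blocked after about 3 mm and stays there, spoilt.
- shim_fr (a joint): How far the far-right shim is pressed down, m: 0 at the start, 0.009 flat. It moves at 5 to 7 N and stays where it is left (no spring). At the weak corner it goes down 9 mm, stops solidly on the base and then props the corner (pressing the dot over 8 N would push it up again). At a firm corner it is blocked after about 3 mm and stays there, spoilt.
- shim_nr (a joint): How far the near-right shim is pressed down, m: 0 at the start, 0.009 flat. It moves at 5 to 7 N and stays where it is left (no spring). At the weak corner it goes down 9 mm, stops solidly on the base and then props the corner (pressing the dot over 8 N would push it up again). At a firm corner it is blocked after about 3 mm and stays there, spoilt.
- dish: Small open white dish with capsules, 52 mm diameter, 14 mm high, standing loose on the plate between its two left corners; origin under its centre. Leave alone.
- tamper: Clear 40 x 40 x 12 mm tamper block with an upright grey 14 mm handle, 34 mm high in all, standing loose on the plate between its two right corners; origin under its centre. Leave alone.
- jar_a: White jar, 72 mm diameter, 100 mm high, on the table to the left; origin under its centre. Leave alone.
- jar_b: Second white jar, as the first.
- blue_jar: Cobalt blue jar, 70 mm diameter, 120 mm high, on the table to the near left; origin under its centre. Leave alone.
- petri: Open white dish of capsules, 96 mm diameter, 18 mm high, on the table to the right; origin under its centre. Leave alone.
- spatula: Spatula, 190 mm long, lying on the table to the right along its x axis. Leave alone.
There are look-alikes about, which are no part of the job. Leave any green look-alike of the jar_b alone.

How it is judged:
On the way, in this order (a step that is already met when the one before it is completed fails the run):
1. the near-left corner of the plate is pressed (contact force between the fingers and plate above 3 N and horizontal distance between the grasp point and corner_nl below 0.05 m), for 0.1 s.
2. the far-left corner of the plate is pressed (contact force between the fingers and plate above 3 N and horizontal distance between the grasp point and corner_fl below 0.05 m), for 0.1 s.
3. the far-right corner of the plate is pressed (contact force between the fingers and plate above 3 N and horizontal distance between the grasp point and corner_fr below 0.05 m), for 0.1 s.
4. the near-right corner of the plate is pressed (contact force between the fingers and plate above 3 N and horizontal distance between the grasp point and corner_nr below 0.05 m), for 0.1 s.
5. the rocking corner's shim is flat, the other three untouched (((value of joint shim_nl above 0.0075 m and value of joint each of shim_fl, shim_fr, shim_nr below 0.0015 m) or (value of joint shim_fl above 0.0075 m and value of joint each of shim_nl, shim_fr, shim_nr below 0.0015 m) or (value of joint shim_fr above 0.0075 m and value of joint each of shim_nl, shim_fl, shim_nr below 0.0015 m) or (value of joint shim_nr above 0.0075 m and value of joint each of shim_nl, shim_fl, shim_fr below 0.0015 m))), for 0.2 s.
At the end, for the whole second after the job is handed in: After the four corners were each pressed (over 3 N) in order, the shim of the rocking corner is down at least 7.5 mm and the other three less than 1.5 mm; the plate lies level (0.02 rad) and at rest within 12 mm of its start; nothing else was displaced (((value of joint shim_nl above 0.0075 m and value of joint each of shim_fl, shim_fr, shim_nr below 0.0015 m) or (value of joint shim_fl above 0.0075 m and value of joint each of shim_nl, shim_fr, shim_nr below 0.0015 m) or (value of joint shim_fr above 0.0075 m and value of joint each of shim_nl, shim_fl, shim_nr below 0.0015 m) or (value of joint shim_nr above 0.0075 m and value of joint each of shim_nl, shim_fl, shim_fr below 0.0015 m)) and angle between plate's own z axis and vertical below 0.02 rad and not (distance of plate from where it was at the start of the episode above 0.012 m or angle between plate's own z axis and vertical above 0.1 rad) and not (distance of any of dish, tamper, jar_a, jar_b, blue_jar, petri, spatula from where it was at the start of the episode above 0.02 m or angle between any of dish, tamper, jar_a, jar_b, blue_jar's own z axis and vertical above 0.3 rad) and linear speed of plate below 0.01 m/s); the robot touches nothing.
It fails at once if the plate is lifted, tipped (over 0.1 rad) or shifted by more than 12 mm (distance of plate from where it was at the start of the episode above 0.012 m or angle between plate's own z axis and vertical above 0.1 rad).
It fails at once if the dishes, tamper, jars or spatula are displaced by more than 20 mm or tipped (distance of any of dish, tamper, jar_a, jar_b, blue_jar, petri, spatula from where it was at the start of the episode above 0.02 m or angle between any of dish, tamper, jar_a, jar_b, blue_jar's own z axis and vertical above 0.3 rad).
It also fails if it takes over 54 s, if anything falls off the work surface, if the arm or the gripper's body presses on something with over 40 N, if the wrist force passes 120 N, or if a joint passes its speed limit or range.

## Working session

There is one attempt and no reset: what is moved stays moved. The work goes in short steps, Python scripts to look and compute and a tool call to move; the robot and the scene stay as the last step left them, time stands still between calls to the robot, and variables do not carry over. Pictures are saved under pics/ and viewed, and the job is handed in when it is done.

Besides the shell and the picture viewer there is one more tool, called after "Call:" by a JSON object that holds its "op" and its "data". drive_tool: Moves the arm, as the interface text tells. Its arguments: {"type":"object","properties":{"plan":{"type":"array"},"squeeze":{"type":"number"}},"required":["plan"]}

```bash
mkdir -p pics; cat > h.py <<'E'
import numpy as np, cv2
from workcell import r
def save(p,n): cv2.imwrite(f'pics/{n}.png',cv2.cvtColor(p['color'],cv2.COLOR_RGB2BGR))
def ray(p,u,v):
    x=(u-p['cx'])/p['fx'];y=(v-p['cy'])/p['fy'];rd=np.hypot(x,y);s=rd
    for _ in range(30): s=rd/(1+p['k1']*s*s)
    k=s/rd if rd>0 else 1
    return np.array([x*k,y*k,1])
def toz(p,u,v,z):
    R=np.array(p['R']);t=np.array(p['t']);c=-R.T@t;d=R.T@ray(p,u,v)
    return c+d*(z-c[2])/d[2]
def proj(p,X):
    R=np.array(p['R']);t=np.array(p['t']);c=R@np.array(X)+t
    x,y=c[0]/c[2],c[1]/c[2];k=1+p['k1']*(x*x+y*y)
    return p['fx']*x*k+p['cx'],p['fy']*y*k+p['cy']
E
python3 - <<'E'
from h import *
print(r.sense())
for n in['scene','side']:
    p=r.camera(n);save(p,n+'1')
    print(n,p['k1'],p['R'],p['t'])
    for o in['plate','corner_nl','corner_fl','corner_fr','corner_nr','shim_nl_top','shim_fr_top','dish','tamper','jar_b','blue_jar']:
        for d in r.search_frame(p,o)[:4]:
            b=d['bbox'];print(o,round(d['score'],2),np.round(b),np.round(toz(p,(b[0]+b[2])/2,(b[1]+b[3])/2,.061),3))
E
```

```text
{'time_s': 0.0, 'joints': array([ 1.21603219e+00,  2.76557891e-01,  1.50615180e+00, -1.71125267e-05,
        1.36069542e+00, -1.21014786e-01]), 'joint_vel': array([-3.10364628e-04,  2.44151338e-05, -1.19009724e-03,  2.77825471e-04,
        8.40666143e-04,  4.17599666e-04]), 'tau': array([-1.24866729e-04, -4.16769969e+01, -2.45811045e+01, -2.86210206e-04,
        1.07999714e-02, -3.71077351e-05]), 'position': array([0.13301553, 0.55884732, 0.23045344]), 'eef_rot': array([ 0.08182942,  0.70242796, -0.08307771,  0.70213745]), 'contact_force': array([-0.88297154, -0.63834442,  0.06422088]), 'ft_torque': array([ 0.01397551, -0.01394377, -0.00610786]), 'opening': 0.08532905123551524}
scene -0.14796356423948162 [[ 0.60798109  0.7939246   0.00653713]
 [ 0.64782105 -0.49130241 -0.58219398]
 [-0.45900641  0.35819782 -0.81302364]] [-0.3743456  -0.27618356  1.5330293 ]
plate 0.74 [172. 166. 292. 260.] [ 0.56  -0.021  0.061]
corner_nl 0.92 [172. 169. 291. 261.] [ 0.565 -0.027  0.061]
corner_fl 0.76 [172. 171. 296. 258.] [ 0.57  -0.021  0.061]
corner_fr 0.75 [174. 170. 292. 259.] [ 0.566 -0.024  0
[... 822 characters left out ...]
37. 279. 215.] [0.557 0.002 0.061]
corner_nl 0.85 [201. 137. 282. 216.] [0.556 0.004 0.061]
corner_nl 0.52 [231. 189. 244. 212.] [0.561 0.09  0.061]
corner_fl 0.81 [201. 135. 280. 212.] [ 0.561 -0.007  0.061]
corner_fr 0.71 [201. 136. 281. 218.] [0.557 0.006 0.061]
corner_nr 0.96 [204. 135. 278. 215.] [ 0.558 -0.003  0.061]
dish 0.5 [230. 190. 246. 210.] [0.561 0.089 0.061]
tamper 0.73 [239. 136. 253. 152.] [ 0.551 -0.128  0.061]
jar_b 0.95 [223. 269. 252. 311.] [0.542 0.363 0.061]
jar_b 0.8 [185. 333. 217. 376.] [0.612 0.53  0.061]
jar_b 0.65 [230. 315. 265. 361.] [0.511 0.485 0.061]
jar_b 0.62 [164. 258. 194. 302.] [0.688 0.344 0.061]
blue_jar 0.83 [273. 267. 300. 314.] [0.424 0.359 0.061]
```

```bash
python3 - <<'E'
import cv2
for n,(x0,y0,x1,y1) in {'scene':(150,90,400,290),'side':(150,110,350,260)}.items():
    i=cv2.imread(f'pics/{n}1.png')[y0:y1,x0:x1]
    k=min(800/i.shape[1],600/i.shape[0]);print(n,k)
    cv2.imwrite(f'pics/{n}1z.png',cv2.resize(i,None,fx=k,fy=k,interpolation=cv2.INTER_CUBIC))
E
```

```text
scene 3.0
side 4.0
```

View pics/scene1.png

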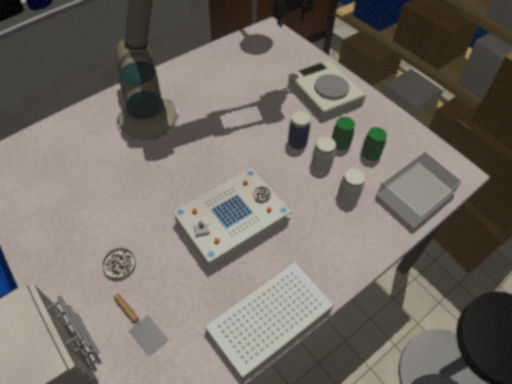

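```bash
sleep 1
```

```text
(no output)
```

View pics/scene1z.png

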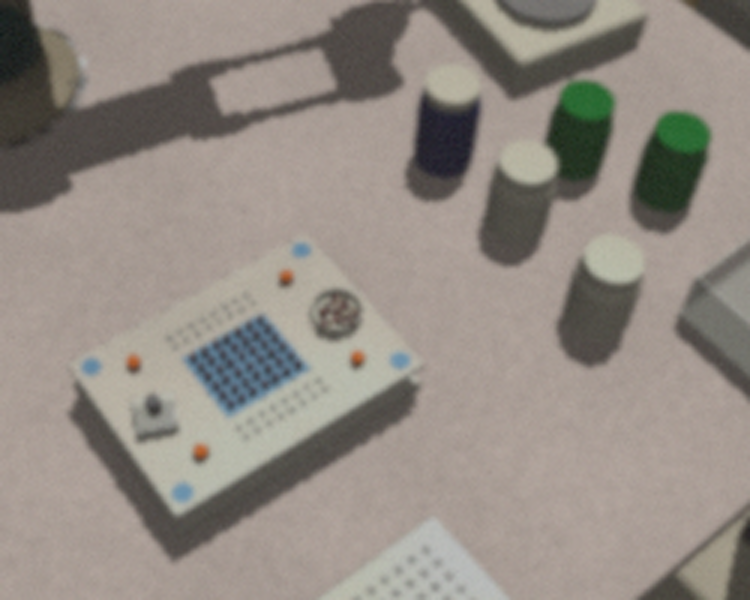

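View pics/side1z.png

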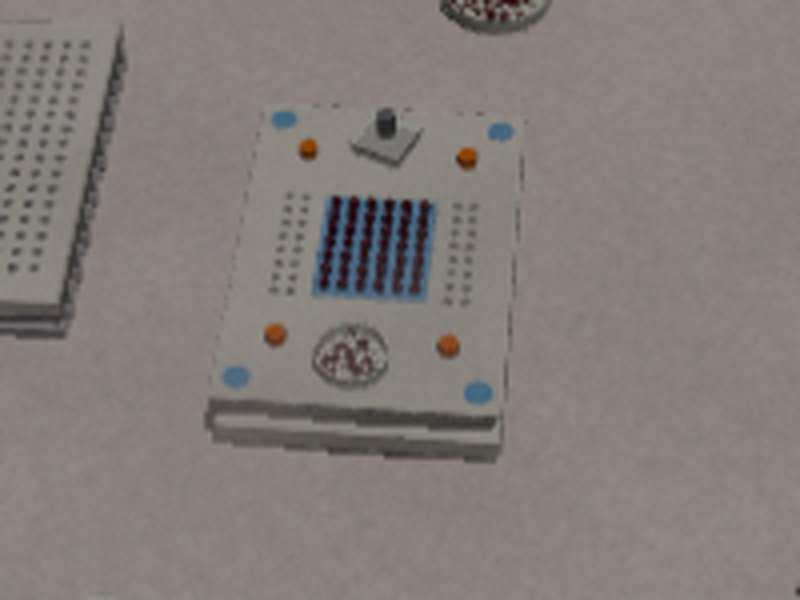

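The scene view shows the plate with its four blue dots: near-left at (302,250) in the zoomed picture, far-left (400,360), far-right (181,492) and near-right (91,367). The white jars stand to the left, with two green look-alikes behind them. Next I fit the plate pose from the dots in both views.

```bash
cat > fit.py <<'E'
from h import *
from scipy.optimize import least_squares
mod=np.array([[-83,125],[83,125],[83,-125],[-83,-125]])/1000
shm=np.array([[-60,90],[60,90],[60,-90],[-60,-90]])/1000
def blobs(p,g):
    hsv=cv2.cvtColor(p['color'],cv2.COLOR_RGB2HSV).astype(int)
    m=((abs(hsv[...,0]-105)<15)&(hsv[...,1]>80)&(hsv[...,2]>70)).astype(np.uint8)
    n,l,s,c=cv2.connectedComponentsWithStats(m)
    out=[]
    for q in g:
        k=[i for i in range(1,n) if np.hypot(*(c[i]-q))<5]
        if k:
            i=max(k,key=lambda i:s[i,4])
            w=(hsv[...,1]*1.0-40).clip(0)*cv2.dilate((l==i).astype(np.uint8),np.ones((3,3)))
            w*=(abs(hsv[...,0]-105)<20)
            y,x=np.nonzero(w);W=w[y,x];out.append((np.average(x,weights=W),np.average(y,weights=W)))
        else: out.append(None)
    return out
if __name__=='__main__':
    G={'scene':np.array([(302,250),(400,360),(181,492),(91,367)])/3+[150,90],'side':np.array([(478,393),(236,377),(284,119),(501,131)])/4+[150,110]}
    P=[]
    for n in G:
        p=r.camera(n);b=blobs(p,G[n]);P.append((p,b))
        w=np.array([toz(p,*q,.061)[:2] for q in b]);print(n,np.round(b,1).tolist(),np.round(w,4).tolist())
    def f(s,PP):
        c,sn=np.cos(s[2]),np.sin(s[2]);X=mod@np.array([[c,sn],[-sn,c]])+s[:2]
        return np.concatenate([np.array([np.array(toz(p,*q,.061))[:2] for q in b])-X for p,b in PP]).ravel()
    for PP in(P[:1],P[1:],P):
        s=least_squares(f,[.56,0,0],args=(PP,));print(np.round(s.x,4),np.abs(s.fun).max())
    c,sn=np.cos(s.x[2]),np.sin(s.x[2]);M=np.array([[c,sn],[-sn,c]])
    print('corners',np.round(mod@M+s.x[:2],4).tolist());print('shims',np.round(shm@M+s.x[:2],4).tolist())
    for p,_ in P:
      for d in r.search_frame(p,'petri')[:2]+r.search_frame(p,'jar_a')[:3]: print(d['bbox'])
E
python3 fit.py
```

```text
scene [[250.0, 172.9], [282.9, 209.6], [210.5, 253.8], [179.9, 211.8]] [[0.4754, 0.1093], [0.6413, 0.103], [0.6323, -0.1466], [0.4662, -0.1403]]
side [[269.1, 207.8], [208.5, 203.7], [220.6, 139.4], [274.7, 142.4]] [[0.4739, 0.1115], [0.64, 0.105], [0.6301, -0.1444], [0.4645, -0.1382]]
[ 0.5538 -0.0186 -0.0368] 0.00017458053930138884
[ 0.5521 -0.0165 -0.0385] 0.0002051906710545115
[ 0.553  -0.0176 -0.0376] 0.0011924412892359293
corners [[0.4747, 0.1104], [0.6406, 0.1042], [0.6312, -0.1456], [0.4653, -0.1394]]
shims [[0.4964, 0.0746], [0.6163, 0.0701], [0.6095, -0.1098], [0.4896, -0.1053]]
[102.7, 241.5, 135.1, 280.3]
[359.4, 125.9, 388.2, 160.6]
[333.6, 117.2, 356.1, 150.5]
[338.6, 169.0, 366.7, 203.8]
[260.5, 98.5, 289.9, 117.7]
[164.4, 260.0, 193.4, 300.3]
[183.6, 331.0, 216.8, 376.3]
[221.5, 267.2, 249.9, 313.9]
[164.3, 259.5, 193.8, 300.1]
```

```bash
cat > g.py <<'E'
import sys
from h import *
from scipy.spatial.transform import Rotation as Ro
def go(x,y,z):
    s=r.sense();R=Ro.from_quat(s['eef_rot']).as_matrix()
    print(np.round(s['time_s'],2),np.round(s['position'],4),'F',np.round(s['contact_force'],2),'d_tool cm',np.round(100*R.T@(np.array([x,y,z])-s['position']),2),s['opening'])
    return R
if __name__=='__main__':
    print(np.round(go(*map(float,sys.argv[1:4])),3))
E
python3 g.py 0.4747 0.1104 0.20
```

```text
1.5 [0.1332 0.5594 0.2313] F [ 0.47 -0.32 -0.2 ] d_tool cm [  3.13 -35.77  43.62] 0.0855406683577943
[[-0.     0.232  0.973]
 [ 0.     0.973 -0.232]
 [-1.     0.    -0.   ]]
```

Call:
{"op": "drive_tool", "data": {"plan": [{"gripper": 0}, {"gripper": 0, "dx": 0}], "squeeze": 40}}

```text
invalid input at $.plan[0]: expected keys gripper, dx, dy, dz, ax, ay, az
```

Call:
{"op": "drive_tool", "data": {"plan": [{"gripper": 0, "dx": 0, "dy": 0, "dz": 0, "ax": -5.6, "ay": 0, "az": 0}, {"gripper": 0, "dx": 0, "dy": 0, "dz": 0, "ax": -5.6, "ay": 0, "az": 0}, {"gripper": 0, "dx": 0, "dy": 0, "dz": 0, "ax": 0, "ay": 0, "az": 0}, {"gripper": 0, "dx": 0, "dy": 0, "dz": 0, "ax": 0, "ay": 0, "az": 0}, {"gripper": 0, "dx": 0, "dy": 0, "dz": 0, "ax": 0, "ay": 0, "az": 0}], "squeeze": 40}}

```text
time_s: 2.0
position: [0.1332, 0.5594, 0.2313]
eef_rot: [0.014, 0.707, -0.014, 0.707]
contact_force: [0.9, 0.5, 0.3]
opening: 0.0123
```

```bash
python3 g.py 0.4747 0.1104 0.18
```

```text
2.0 [0.1332 0.5594 0.2313] F [0.9  0.45 0.3 ] d_tool cm [  5.13 -43.51  35.9 ] 0.012337907761880986
[[ 0.     0.04   0.999]
 [ 0.     0.999 -0.04 ]
 [-1.     0.     0.   ]]
```

Call:
{"op": "drive_tool", "data": {"plan": [{"gripper": 0, "dx": 0, "dy": -2, "dz": 1.65, "ax": 0, "ay": 0, "az": 0}, {"gripper": 0, "dx": 0, "dy": -3.1, "dz": 2.55, "ax": 0, "ay": 0, "az": 0}, {"gripper": 0, "dx": 0, "dy": -3.1, "dz": 2.55, "ax": 0, "ay": 0, "az": 0}, {"gripper": 0, "dx": 0, "dy": -3.1, "dz": 2.55, "ax": 0, "ay": 0, "az": 0}, {"gripper": 0, "dx": 0, "dy": -3.1, "dz": 2.55, "ax": 0, "ay": 0, "az": 0}, {"gripper": 0, "dx": 0, "dy": -3.1, "dz": 2.55, "ax": 0, "ay": 0, "az": 0}, {"gripper": 0, "dx": 0, "dy": -3.1, "dz": 2.55, "ax": 0, "ay": 0, "az": 0}, {"gripper": 0, "dx": 0, "dy": -3.1, "dz": 2.55, "ax": 0, "ay": 0, "az": 0}, {"gripper": 0, "dx": 0, "dy": -3.1, "dz": 2.55, "ax": 0, "ay": 0, "az": 0}, {"gripper": 0, "dx": 0, "dy": -3.1, "dz": 2.55, "ax": 0, "ay": 0, "az": 0}, {"gripper": 0, "dx": 0, "dy": -3.1, "dz": 2.55, "ax": 0, "ay": 0, "az": 0}, {"gripper": 0, "dx": 0, "dy": -3.1, "dz": 2.55, "ax": 0, "ay": 0, "az": 0}, {"gripper": 0, "dx": 1.5, "dy": -3.1, "dz": 2.55, "ax": 0, "ay": 0, "az": 0}, {"gripper": 0, "dx": 1.5, "dy": -3.1, "dz": 2.55, "ax": 0, "ay": 0, "az": 0}, {"gripper": 0, "dx": 1, "dy": -2, "dz": 1.6, "ax": 0, "ay": 0, "az": 0}, {"gripper": 0, "dx": 1.1, "dy": 0, "dz": 0, "ax": 0, "ay": 0, "az": 0}, {"gripper": 0, "dx": 0, "dy": 0, "dz": 0, "ax": 0, "ay": 0, "az": 0}, {"gripper": 0, "dx": 0, "dy": 0, "dz": 0, "ax": 0, "ay": 0, "az": 0}]}}

```text
time_s: 3.8
position: [0.4792, 0.1035, 0.1803]
eef_rot: [0.014, 0.707, -0.013, 0.707]
contact_force: [0.4, -0.7, 1.4]
opening: 0.0001
```

```bash
python3 g.py 0.4747 0.1104 0.07; python3 - <<'E'
from h import *
p=r.camera('wrist');save(p,'w1');print(p['hand_eye'])
E
```

```text
3.8 [0.4792 0.1035 0.1803] F [ 0.43 -0.65  1.37] d_tool cm [11.03  0.66 -0.47] 6.486276849822308e-05
[[-0.001  0.038  0.999]
 [ 0.001  0.999 -0.038]
 [-1.     0.001 -0.001]]
[[ 1.58955352e-03 -3.21946872e-01  9.46756402e-01 -1.41750683e-01]
 [ 9.99998704e-01  2.69463217e-04 -1.58731287e-03  2.94067769e-04]
 [ 2.55914388e-04  9.46757698e-01  3.21946883e-01 -8.35490266e-02]
 [ 0.00000000e+00  0.00000000e+00  0.00000000e+00  1.00000000e+00]]
```

View pics/w1.png

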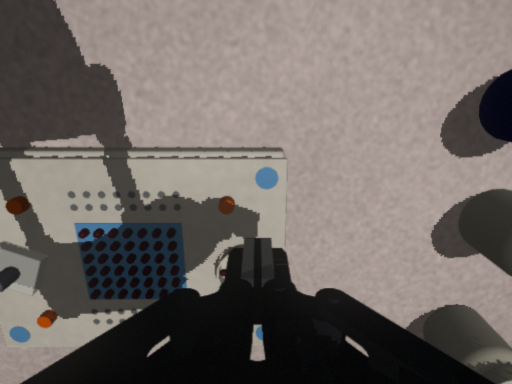

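The wrist view shows the near-left dot at (267,178), its shim at (227,205), and the shut fingers at the bottom centre. I check that dot position against my plate fit.

```bash
python3 - <<'E'
from h import *
from fit import blobs
from scipy.spatial.transform import Rotation as Ro
s=r.sense();p=r.camera('wrist')
H=np.array(p['hand_eye']);R=Ro.from_quat(s['eef_rot']).as_matrix()
for q in blobs(p,[(267,178),(20,334)]):
    if q is None: continue
    d=R@H[:3,:3]@ray(p,*q);c=R@H[:3,3]+s['position']
    print(q,c+d*(.061-c[2])/d[2])
E
```

```text
(np.float64(266.0541004450095), np.float64(177.15899554990463)) [0.47412911 0.11146094 0.061     ]
(np.float64(19.248702742772423), np.float64(333.0888157894737)) [ 0.63020666 -0.14419862  0.061     ]
```

Call:
{"op": "drive_tool", "data": {"plan": [{"gripper": 0, "dx": 3.5, "dy": 0.6, "dz": -0.5, "ax": 0, "ay": 0, "az": 0}, {"gripper": 0, "dx": 3.5, "dy": 0, "dz": 0, "ax": 0, "ay": 0, "az": 0}, {"gripper": 0, "dx": 2.5, "dy": 0, "dz": 0, "ax": 0, "ay": 0, "az": 0}, {"gripper": 0, "dx": 1, "dy": 0, "dz": 0, "ax": 0, "ay": 0, "az": 0}, {"gripper": 0, "dx": 0, "dy": 0, "dz": 0, "ax": 0, "ay": 0, "az": 0}, {"gripper": 0, "dx": 0, "dy": 0, "dz": 0, "ax": 0, "ay": 0, "az": 0}]}}

```text
time_s: 4.5
position: [0.4762, 0.1095, 0.0765]
eef_rot: [0.013, 0.706, -0.013, 0.708]
contact_force: [-0.4, 1.0, -0.6]
opening: -0.0001
```

Call:
{"op": "drive_tool", "data": {"plan": [{"gripper": 0, "dx": 0.7, "dy": 0, "dz": 0, "ax": 0, "ay": 0, "az": 0}, {"gripper": 0, "dx": 0.5, "dy": 0, "dz": 0, "ax": 0, "ay": 0, "az": 0}, {"gripper": 0, "dx": 0, "dy": 0, "dz": 0, "ax": 0, "ay": 0, "az": 0}, {"gripper": 0, "dx": 0, "dy": 0, "dz": 0, "ax": 0, "ay": 0, "az": 0}]}}

```text
time_s: 4.9
position: [0.4753, 0.1089, 0.0634]
eef_rot: [0.014, 0.707, -0.014, 0.707]
contact_force: [-0.3, 0.1, 0.0]
opening: -0.0001
```

Call:
{"op": "drive_tool", "data": {"plan": [{"gripper": 0, "dx": 0.1, "dy": 0, "dz": 0, "ax": 0, "ay": 0, "az": 0}, {"gripper": 0, "dx": 0.1, "dy": 0, "dz": 0, "ax": 0, "ay": 0, "az": 0}, {"gripper": 0, "dx": 0, "dy": 0, "dz": 0, "ax": 0, "ay": 0, "az": 0}, {"gripper": 0, "dx": 0, "dy": 0, "dz": 0, "ax": 0, "ay": 0, "az": 0}]}}

```text
time_s: 5.3
position: [0.4752, 0.109, 0.0613]
eef_rot: [0.014, 0.707, -0.014, 0.707]
contact_force: [-0.6, 0.5, -0.3]
opening: -0.0001
```

Call:
{"op": "drive_tool", "data": {"plan": [{"gripper": 0, "dx": 0.1, "dy": 0, "dz": 0, "ax": 0, "ay": 0, "az": 0}, {"gripper": 0, "dx": 0, "dy": 0, "dz": 0, "ax": 0, "ay": 0, "az": 0}, {"gripper": 0, "dx": 0, "dy": 0, "dz": 0, "ax": 0, "ay": 0, "az": 0}]}}

```text
time_s: 5.6
position: [0.4754, 0.109, 0.061]
eef_rot: [0.014, 0.707, -0.013, 0.707]
contact_force: [-3.0, 0.7, 6.2]
opening: -0.0002
```

Call:
{"op": "drive_tool", "data": {"plan": [{"gripper": 0, "dx": 0.1, "dy": 0, "dz": 0, "ax": 0, "ay": 0, "az": 0}, {"gripper": 0, "dx": 0, "dy": 0, "dz": 0, "ax": 0, "ay": 0, "az": 0}, {"gripper": 0, "dx": 0, "dy": 0, "dz": 0, "ax": 0, "ay": 0, "az": 0}]}}

```text
time_s: 5.9
position: [0.4754, 0.109, 0.061]
eef_rot: [0.014, 0.707, -0.013, 0.707]
contact_force: [-3.2, -0.8, 13.3]
opening: 0.0001
```

Call:
{"op": "drive_tool", "data": {"plan": [{"gripper": 0, "dx": 0.1, "dy": 0, "dz": 0, "ax": 0, "ay": 0, "az": 0}, {"gripper": 0, "dx": 0, "dy": 0, "dz": 0, "ax": 0, "ay": 0, "az": 0}, {"gripper": 0, "dx": 0, "dy": 0, "dz": 0, "ax": 0, "ay": 0, "az": 0}]}}

```text
time_s: 6.2
position: [0.4754, 0.109, 0.0609]
eef_rot: [0.013, 0.706, -0.013, 0.707]
contact_force: [-4.9, -0.7, 21.3]
opening: -0.0002
```

Near-left is firm: 21 N with no sink. Next is far-left.

Call:
{"op": "drive_tool", "data": {"plan": [{"gripper": 0, "dx": -1, "dy": 0, "dz": 0, "ax": 0, "ay": 0, "az": 0}, {"gripper": 0, "dx": -3.3, "dy": 0, "dz": 0, "ax": 0, "ay": 0, "az": 0}, {"gripper": 0, "dx": 0, "dy": 0.1, "dz": 2.5, "ax": 0, "ay": 0, "az": 0}, {"gripper": 0, "dx": 0, "dy": 0, "dz": 4, "ax": 0, "ay": 0, "az": 0}, {"gripper": 0, "dx": 0, "dy": 0, "dz": 4, "ax": 0, "ay": 0, "az": 0}, {"gripper": 0, "dx": 0, "dy": 0, "dz": 4, "ax": 0, "ay": 0, "az": 0}, {"gripper": 0, "dx": 0, "dy": 0, "dz": 2, "ax": 0, "ay": 0, "az": 0}, {"gripper": 0, "dx": 2.2, "dy": 0, "dz": 0, "ax": 0, "ay": 0, "az": 0}, {"gripper": 0, "dx": 1, "dy": 0, "dz": 0, "ax": 0, "ay": 0, "az": 0}, {"gripper": 0, "dx": 0, "dy": 0, "dz": 0, "ax": 0, "ay": 0, "az": 0}, {"gripper": 0, "dx": 0, "dy": 0, "dz": 0, "ax": 0, "ay": 0, "az": 0}, {"gripper": 0, "dx": 0, "dy": 0, "dz": 0, "ax": 0, "ay": 0, "az": 0}]}}

```text
time_s: 7.4
position: [0.6403, 0.1038, 0.0702]
eef_rot: [0.014, 0.707, -0.013, 0.707]
contact_force: [-0.5, -0.7, -0.0]
opening: -0.0004
```

```bash
python3 g.py 0.6406 0.1042 0.062
```

```text
7.4 [0.6403 0.1038 0.0702] F [-0.52 -0.66 -0.03] d_tool cm [0.82 0.04 0.03] -0.0004124981955949415
[[ 0.001  0.038  0.999]
 [ 0.     0.999 -0.038]
 [-1.     0.     0.001]]
```

Call:
{"op": "drive_tool", "data": {"plan": [{"gripper": 0, "dx": 0.6, "dy": 0, "dz": 0, "ax": 0, "ay": 0, "az": 0}, {"gripper": 0, "dx": 0.3, "dy": 0, "dz": 0, "ax": 0, "ay": 0, "az": 0}, {"gripper": 0, "dx": 0.1, "dy": 0, "dz": 0, "ax": 0, "ay": 0, "az": 0}, {"gripper": 0, "dx": 0, "dy": 0, "dz": 0, "ax": 0, "ay": 0, "az": 0}, {"gripper": 0, "dx": 0, "dy": 0, "dz": 0, "ax": 0, "ay": 0, "az": 0}]}}

```text
time_s: 7.9
position: [0.6402, 0.1037, 0.061]
eef_rot: [0.014, 0.707, -0.013, 0.707]
contact_force: [-2.2, -0.4, 8.0]
opening: -0.0
```

Call:
{"op": "drive_tool", "data": {"plan": [{"gripper": 0, "dx": 0.1, "dy": 0, "dz": 0, "ax": 0, "ay": 0, "az": 0}, {"gripper": 0, "dx": 0, "dy": 0, "dz": 0, "ax": 0, "ay": 0, "az": 0}, {"gripper": 0, "dx": 0, "dy": 0, "dz": 0, "ax": 0, "ay": 0, "az": 0}]}}

```text
time_s: 8.2
position: [0.6402, 0.1037, 0.061]
eef_rot: [0.014, 0.706, -0.013, 0.708]
contact_force: [-2.5, -0.9, 12.0]
opening: 0.0004
```

Call:
{"op": "drive_tool", "data": {"plan": [{"gripper": 0, "dx": 0.1, "dy": 0, "dz": 0, "ax": 0, "ay": 0, "az": 0}, {"gripper": 0, "dx": 0, "dy": 0, "dz": 0, "ax": 0, "ay": 0, "az": 0}, {"gripper": 0, "dx": 0, "dy": 0, "dz": 0, "ax": 0, "ay": 0, "az": 0}]}}

```text
time_s: 8.5
position: [0.6402, 0.1037, 0.061]
eef_rot: [0.014, 0.706, -0.013, 0.708]
contact_force: [-5.7, -0.9, 17.8]
opening: -0.0001
```

Far-left is firm as well: 18 N with no sink. Next is far-right.

Call:
{"op": "drive_tool", "data": {"plan": [{"gripper": 0, "dx": -1, "dy": 0, "dz": 0, "ax": 0, "ay": 0, "az": 0}, {"gripper": 0, "dx": -3.3, "dy": 0, "dz": 0, "ax": 0, "ay": 0, "az": 0}, {"gripper": 0, "dx": 0, "dy": -2.5, "dz": 0.1, "ax": 0, "ay": 0, "az": 0}, {"gripper": 0, "dx": 0, "dy": -4, "dz": 0, "ax": 0, "ay": 0, "az": 0}, {"gripper": 0, "dx": 0, "dy": -4, "dz": 0, "ax": 0, "ay": 0, "az": 0}, {"gripper": 0, "dx": 0, "dy": -4, "dz": 0, "ax": 0, "ay": 0, "az": 0}, {"gripper": 0, "dx": 0, "dy": -4, "dz": 0, "ax": 0, "ay": 0, "az": 0}, {"gripper": 0, "dx": 0, "dy": -4, "dz": 0, "ax": 0, "ay": 0, "az": 0}, {"gripper": 0, "dx": 0, "dy": -2.4, "dz": 0, "ax": 0, "ay": 0, "az": 0}, {"gripper": 0, "dx": 2.2, "dy": 0, "dz": 0, "ax": 0, "ay": 0, "az": 0}, {"gripper": 0, "dx": 1, "dy": 0, "dz": 0, "ax": 0, "ay": 0, "az": 0}, {"gripper": 0, "dx": 0, "dy": 0, "dz": 0, "ax": 0, "ay": 0, "az": 0}, {"gripper": 0, "dx": 0, "dy": 0, "dz": 0, "ax": 0, "ay": 0, "az": 0}, {"gripper": 0, "dx": 0, "dy": 0, "dz": 0, "ax": 0, "ay": 0, "az": 0}]}}

```text
time_s: 9.9
position: [0.6322, -0.1446, 0.069]
eef_rot: [0.013, 0.707, -0.013, 0.707]
contact_force: [1.1, 0.2, -0.1]
opening: -0.0001
```

```bash
python3 g.py 0.6312 -0.1456 0.062
```

```text
9.9 [ 0.6322 -0.1446  0.069 ] F [ 1.07  0.2  -0.06] d_tool cm [ 0.7 -0.1 -0.1] -8.574893684848039e-05
[[ 0.001  0.037  0.999]
 [-0.     0.999 -0.037]
 [-1.    -0.     0.001]]
```

Call:
{"op": "drive_tool", "data": {"plan": [{"gripper": 0, "dx": 0.5, "dy": 0, "dz": 0, "ax": 0, "ay": 0, "az": 0}, {"gripper": 0, "dx": 0.3, "dy": 0, "dz": 0, "ax": 0, "ay": 0, "az": 0}, {"gripper": 0, "dx": 0.1, "dy": 0, "dz": 0, "ax": 0, "ay": 0, "az": 0}, {"gripper": 0, "dx": 0, "dy": 0, "dz": 0, "ax": 0, "ay": 0, "az": 0}, {"gripper": 0, "dx": 0, "dy": 0, "dz": 0, "ax": 0, "ay": 0, "az": 0}]}}

```text
time_s: 10.4
position: [0.632, -0.1448, 0.0611]
eef_rot: [0.013, 0.706, -0.013, 0.708]
contact_force: [-2.5, 1.2, 9.5]
opening: -0.0001
```

Call:
{"op": "drive_tool", "data": {"plan": [{"gripper": 0, "dx": 0.1, "dy": 0, "dz": 0, "ax": 0, "ay": 0, "az": 0}, {"gripper": 0, "dx": 0, "dy": 0, "dz": 0, "ax": 0, "ay": 0, "az": 0}, {"gripper": 0, "dx": 0, "dy": 0, "dz": 0, "ax": 0, "ay": 0, "az": 0}]}}

```text
time_s: 10.7
position: [0.632, -0.1449, 0.061]
eef_rot: [0.013, 0.706, -0.013, 0.708]
contact_force: [-2.5, 1.2, 12.6]
opening: -0.0003
```

Call:
{"op": "drive_tool", "data": {"plan": [{"gripper": 0, "dx": 0.1, "dy": 0, "dz": 0, "ax": 0, "ay": 0, "az": 0}, {"gripper": 0, "dx": 0, "dy": 0, "dz": 0, "ax": 0, "ay": 0, "az": 0}, {"gripper": 0, "dx": 0, "dy": 0, "dz": 0, "ax": 0, "ay": 0, "az": 0}]}}

```text
time_s: 11.0
position: [0.632, -0.1449, 0.061]
eef_rot: [0.013, 0.706, -0.014, 0.708]
contact_force: [-4.3, 2.3, 17.6]
opening: 0.0001
```

Far-right is firm too: 18 N with no sink. Next is near-right, going over the tamper.

Call:
{"op": "drive_tool", "data": {"plan": [{"gripper": 0, "dx": -1, "dy": 0, "dz": 0, "ax": 0, "ay": 0, "az": 0}, {"gripper": 0, "dx": -3, "dy": 0, "dz": 0, "ax": 0, "ay": 0, "az": 0}, {"gripper": 0, "dx": -2, "dy": 0, "dz": 0, "ax": 0, "ay": 0, "az": 0}, {"gripper": 0, "dx": 0, "dy": -0.1, "dz": -2.6, "ax": 0, "ay": 0, "az": 0}, {"gripper": 0, "dx": 0, "dy": 0, "dz": -4, "ax": 0, "ay": 0, "az": 0}, {"gripper": 0, "dx": 0, "dy": 0, "dz": -4, "ax": 0, "ay": 0, "az": 0}, {"gripper": 0, "dx": 0, "dy": 0, "dz": -4, "ax": 0, "ay": 0, "az": 0}, {"gripper": 0, "dx": 0, "dy": 0, "dz": -2.1, "ax": 0, "ay": 0, "az": 0}, {"gripper": 0, "dx": 0, "dy": 0, "dz": 0, "ax": 0, "ay": 0, "az": 0}, {"gripper": 0, "dx": 3, "dy": 0, "dz": 0, "ax": 0, "ay": 0, "az": 0}, {"gripper": 0, "dx": 1.8, "dy": 0, "dz": 0, "ax": 0, "ay": 0, "az": 0}, {"gripper": 0, "dx": 0, "dy": 0, "dz": 0, "ax": 0, "ay": 0, "az": 0}, {"gripper": 0, "dx": 0, "dy": 0, "dz": 0, "ax": 0, "ay": 0, "az": 0}, {"gripper": 0, "dx": 0, "dy": 0, "dz": 0, "ax": 0, "ay": 0, "az": 0}]}}

```text
time_s: 12.4
position: [0.4662, -0.1403, 0.0701]
eef_rot: [0.013, 0.706, -0.014, 0.708]
contact_force: [0.6, 0.3, 0.5]
opening: -0.0001
```

```bash
python3 g.py 0.4653 -0.1394 0.062
```

```text
12.4 [ 0.4662 -0.1403  0.0701] F [0.56 0.29 0.53] d_tool cm [ 0.81  0.09 -0.1 ] -0.00013110273432802327
[[ 0.002  0.038  0.999]
 [-0.001  0.999 -0.038]
 [-1.    -0.001  0.002]]
```

Call:
{"op": "drive_tool", "data": {"plan": [{"gripper": 0, "dx": 0.5, "dy": 0, "dz": 0, "ax": 0, "ay": 0, "az": 0}, {"gripper": 0, "dx": 0.3, "dy": 0, "dz": 0, "ax": 0, "ay": 0, "az": 0}, {"gripper": 0, "dx": 0.2, "dy": 0, "dz": 0, "ax": 0, "ay": 0, "az": 0}, {"gripper": 0, "dx": 0, "dy": 0, "dz": 0, "ax": 0, "ay": 0, "az": 0}, {"gripper": 0, "dx": 0, "dy": 0, "dz": 0, "ax": 0, "ay": 0, "az": 0}]}}

```text
time_s: 12.9
position: [0.465, -0.1399, 0.0598]
eef_rot: [0.014, 0.707, -0.014, 0.707]
contact_force: [-0.1, 0.4, 4.9]
opening: 0.0003
```

Call:
{"op": "drive_tool", "data": {"plan": [{"gripper": 0, "dx": 0.1, "dy": 0, "dz": 0, "ax": 0, "ay": 0, "az": 0}, {"gripper": 0, "dx": 0, "dy": 0, "dz": 0, "ax": 0, "ay": 0, "az": 0}, {"gripper": 0, "dx": 0, "dy": 0, "dz": 0, "ax": 0, "ay": 0, "az": 0}]}}

```text
time_s: 13.2
position: [0.465, -0.1399, 0.0589]
eef_rot: [0.013, 0.707, -0.014, 0.707]
contact_force: [-0.6, 0.1, 4.7]
opening: 0.0001
```

Call:
{"op": "drive_tool", "data": {"plan": [{"gripper": 0, "dx": 0.1, "dy": 0, "dz": 0, "ax": 0, "ay": 0, "az": 0}, {"gripper": 0, "dx": 0, "dy": 0, "dz": 0, "ax": 0, "ay": 0, "az": 0}, {"gripper": 0, "dx": 0, "dy": 0, "dz": 0, "ax": 0, "ay": 0, "az": 0}]}}

```text
time_s: 13.5
position: [0.465, -0.14, 0.058]
eef_rot: [0.013, 0.707, -0.014, 0.707]
contact_force: [-0.9, -0.4, 5.7]
opening: 0.0
```

Near-right gives: it has sunk 3 mm at about 5 N. I press on to the stop to confirm.

Call:
{"op": "drive_tool", "data": {"plan": [{"gripper": 0, "dx": 0.15, "dy": 0, "dz": 0, "ax": 0, "ay": 0, "az": 0}, {"gripper": 0, "dx": 0.15, "dy": 0, "dz": 0, "ax": 0, "ay": 0, "az": 0}, {"gripper": 0, "dx": 0.1, "dy": 0, "dz": 0, "ax": 0, "ay": 0, "az": 0}, {"gripper": 0, "dx": 0, "dy": 0, "dz": 0, "ax": 0, "ay": 0, "az": 0}, {"gripper": 0, "dx": 0, "dy": 0, "dz": 0, "ax": 0, "ay": 0, "az": 0}]}}

```text
time_s: 14.0
position: [0.465, -0.14, 0.0549]
eef_rot: [0.013, 0.707, -0.014, 0.707]
contact_force: [-1.9, 1.2, 13.1]
opening: -0.0001
```

Call:
{"op": "drive_tool", "data": {"plan": [{"gripper": 0, "dx": 0.1, "dy": 0, "dz": 0, "ax": 0, "ay": 0, "az": 0}, {"gripper": 0, "dx": 0, "dy": 0, "dz": 0, "ax": 0, "ay": 0, "az": 0}, {"gripper": 0, "dx": 0, "dy": 0, "dz": 0, "ax": 0, "ay": 0, "az": 0}]}}

```text
time_s: 14.3
position: [0.465, -0.14, 0.0546]
eef_rot: [0.013, 0.706, -0.014, 0.708]
contact_force: [-4.2, 1.6, 18.6]
opening: 0.0001
```

Near-right is the weak corner: it sank 6.4 mm, then stopped solidly. I lift gently and go over its shim.

Call:
{"op": "drive_tool", "data": {"plan": [{"gripper": 0, "dx": -0.4, "dy": 0, "dz": 0, "ax": 0, "ay": 0, "az": 0}, {"gripper": 0, "dx": -0.4, "dy": 0, "dz": 0, "ax": 0, "ay": 0, "az": 0}, {"gripper": 0, "dx": -0.8, "dy": 0, "dz": 0, "ax": 0, "ay": 0, "az": 0}, {"gripper": 0, "dx": -3, "dy": 0, "dz": 0, "ax": 0, "ay": 0, "az": 0}, {"gripper": 0, "dx": -2, "dy": 0, "dz": 0, "ax": 0, "ay": 0, "az": 0}, {"gripper": 0, "dx": -4, "dy": 0, "dz": 0, "ax": 0, "ay": 0, "az": 0}, {"gripper": 0, "dx": 0, "dy": 1.7, "dz": -1, "ax": 0, "ay": 0, "az": 0}, {"gripper": 0, "dx": 0, "dy": 1.8, "dz": -1.5, "ax": 0, "ay": 0, "az": 0}, {"gripper": 0, "dx": 0, "dy": 0, "dz": 0, "ax": 0, "ay": 0, "az": 0}, {"gripper": 0, "dx": 0, "dy": 0, "dz": 0, "ax": 0, "ay": 0, "az": 0}, {"gripper": 0, "dx": 0, "dy": 0, "dz": 0, "ax": 0, "ay": 0, "az": 0}]}}

```text
time_s: 15.4
position: [0.4414, -0.1042, 0.1581]
eef_rot: [0.013, 0.707, -0.014, 0.707]
contact_force: [0.4, -0.5, 0.5]
opening: 0.0001
```

```bash
python3 g.py 0.4896 -0.1053 0.075; python3 - <<'E'
from h import *
from scipy.spatial.transform import Rotation as Ro
s=r.sense();p=r.camera('wrist');save(p,'w2')
H=np.array(p['hand_eye']);R=Ro.from_quat(s['eef_rot']).as_matrix()
hsv=cv2.cvtColor(p['color'],cv2.COLOR_RGB2HSV).astype(int)
for nm,m in {'or':(hsv[...,0]<15)&(hsv[...,1]>150)&(hsv[...,2]>60),'bl':(abs(hsv[...,0]-105)<15)&(hsv[...,1]>80)&(hsv[...,2]>60)}.items():
  n,l,st,c=cv2.connectedComponentsWithStats(m.astype(np.uint8))
  for i in range(1,n):
    if st[i,4]<60: continue
    d=R@H[:3,:3]@ray(p,*c[i]);cc=R@H[:3,3]+s['position'];z=.071 if nm=='or' else .061
    print(nm,st[i,4],np.round(c[i]),np.round(cc+d*(z-cc[2])/d[2],4))
E
```

```text
15.4 [ 0.4414 -0.1042  0.1581] F [ 0.37 -0.48  0.46] d_tool cm [8.31 0.08 4.82] 7.780479506561671e-05
[[ 0.     0.038  0.999]
 [-0.     0.999 -0.038]
 [-1.    -0.     0.   ]]
or 239 [480. 249.] [0.4934 0.0733 0.071 ]
or 85 [260. 356.] [ 0.5986 -0.1081  0.071 ]
bl 381 [217. 220.] [ 0.4646 -0.1383  0.061 ]
bl 2756 [369. 285.] [ 0.5318 -0.009   0.061 ]
bl 101 [482. 372.] [0.6349 0.1069 0.061 ]
```

View pics/w2.png

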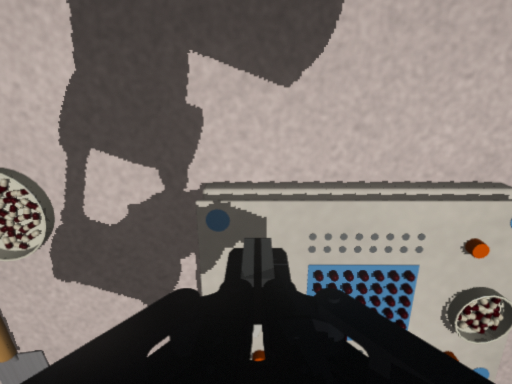

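The plate has not moved: the near-right dot at (217,220) maps to (0.465, -0.138), as before. The shim itself is hidden behind the fingers.

Call:
{"op": "drive_tool", "data": {"plan": [{"gripper": 0, "dx": 0, "dy": 0.1, "dz": 2.4, "ax": 0, "ay": 0, "az": 0}, {"gripper": 0, "dx": 0, "dy": 0, "dz": 2.4, "ax": 0, "ay": 0, "az": 0}, {"gripper": 0, "dx": 2.5, "dy": 0, "dz": 0, "ax": 0, "ay": 0, "az": 0}, {"gripper": 0, "dx": 3, "dy": 0, "dz": 0, "ax": 0, "ay": 0, "az": 0}, {"gripper": 0, "dx": 2, "dy": 0, "dz": 0, "ax": 0, "ay": 0, "az": 0}, {"gripper": 0, "dx": 0.5, "dy": 0, "dz": 0, "ax": 0, "ay": 0, "az": 0}, {"gripper": 0, "dx": 0, "dy": 0, "dz": 0, "ax": 0, "ay": 0, "az": 0}, {"gripper": 0, "dx": 0, "dy": 0, "dz": 0, "ax": 0, "ay": 0, "az": 0}, {"gripper": 0, "dx": 0, "dy": 0, "dz": 0, "ax": 0, "ay": 0, "az": 0}]}}

```text
time_s: 16.35
position: [0.4901, -0.1052, 0.0794]
eef_rot: [0.013, 0.706, -0.014, 0.708]
contact_force: [0.2, 0.0, -0.2]
opening: 0.0001
```

```bash
python3 g.py 0.4896 -0.1053 0.071; python3 - <<'E'
from h import *
a=[]
for n,z in(('scene',(190,195)),('side',(262,145))):
    p=r.camera(n);u,v=proj(p,[.4896,-.1053,.071]);print(n,u,v)
    u,v=int(u),int(v);i=p['color'][max(v-40,0):v+40,u-50:u+50]
    a.append(cv2.resize(i,(700//2,280),interpolation=cv2.INTER_CUBIC))
cv2.imwrite('pics/c3.png',cv2.cvtColor(np.hstack(a),cv2.COLOR_RGB2BGR))
E
```

```text
16.35 [ 0.4901 -0.1052  0.0794] F [ 0.16  0.02 -0.19] d_tool cm [ 0.84 -0.01 -0.05] 8.543593287357233e-05
[[ 0.003  0.038  0.999]
 [-0.001  0.999 -0.038]
 [-1.    -0.001  0.003]]
scene 194.04918453107825 209.18488121767393
side 266.1044811224191 147.57602513514178
```

View pics/c3.png

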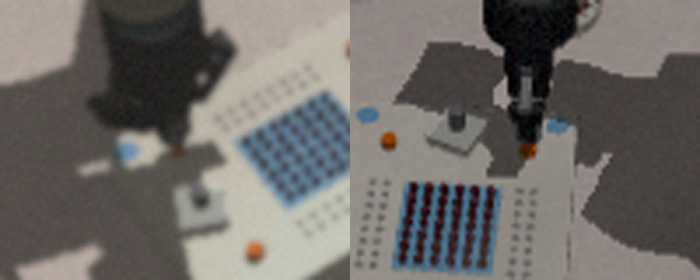

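Both views show the fingertips directly over the near-right shim: it lies just below the tips at (178,152) on the left and (528,150) on the right. I press it.

Call:
{"op": "drive_tool", "data": {"plan": [{"gripper": 0, "dx": 0.5, "dy": 0, "dz": 0, "ax": 0, "ay": 0, "az": 0}, {"gripper": 0, "dx": 0.3, "dy": 0, "dz": 0, "ax": 0, "ay": 0, "az": 0}, {"gripper": 0, "dx": 0.2, "dy": 0, "dz": 0, "ax": 0, "ay": 0, "az": 0}, {"gripper": 0, "dx": 0.1, "dy": 0, "dz": 0, "ax": 0, "ay": 0, "az": 0}, {"gripper": 0, "dx": 0, "dy": 0, "dz": 0, "ax": 0, "ay": 0, "az": 0}, {"gripper": 0, "dx": 0, "dy": 0, "dz": 0, "ax": 0, "ay": 0, "az": 0}]}}

```text
time_s: 17.05
position: [0.4892, -0.1048, 0.0678]
eef_rot: [0.014, 0.707, -0.014, 0.707]
contact_force: [-0.9, 0.4, 5.3]
opening: -0.0002
```

Call:
{"op": "drive_tool", "data": {"plan": [{"gripper": 0, "dx": 0.1, "dy": 0, "dz": 0, "ax": 0, "ay": 0, "az": 0}, {"gripper": 0, "dx": 0.1, "dy": 0, "dz": 0, "ax": 0, "ay": 0, "az": 0}, {"gripper": 0, "dx": 0.1, "dy": 0, "dz": 0, "ax": 0, "ay": 0, "az": 0}, {"gripper": 0, "dx": 0, "dy": 0, "dz": 0, "ax": 0, "ay": 0, "az": 0}, {"gripper": 0, "dx": 0, "dy": 0, "dz": 0, "ax": 0, "ay": 0, "az": 0}]}}

```text
time_s: 17.55
position: [0.4892, -0.1048, 0.0648]
eef_rot: [0.013, 0.707, -0.014, 0.707]
contact_force: [-1.8, 1.3, 5.3]
opening: 0.0004
```

Call:
{"op": "drive_tool", "data": {"plan": [{"gripper": 0, "dx": 0.1, "dy": 0, "dz": 0, "ax": 0, "ay": 0, "az": 0}, {"gripper": 0, "dx": 0.1, "dy": 0, "dz": 0, "ax": 0, "ay": 0, "az": 0}, {"gripper": 0, "dx": 0.1, "dy": 0, "dz": 0, "ax": 0, "ay": 0, "az": 0}, {"gripper": 0, "dx": 0, "dy": 0, "dz": 0, "ax": 0, "ay": 0, "az": 0}, {"gripper": 0, "dx": 0, "dy": 0, "dz": 0, "ax": 0, "ay": 0, "az": 0}]}}

```text
time_s: 18.05
position: [0.4892, -0.1047, 0.062]
eef_rot: [0.013, 0.707, -0.014, 0.707]
contact_force: [-0.8, 0.1, 7.5]
opening: 0.0004
```

Call:
{"op": "drive_tool", "data": {"plan": [{"gripper": 0, "dx": 0.1, "dy": 0, "dz": 0, "ax": 0, "ay": 0, "az": 0}, {"gripper": 0, "dx": 0, "dy": 0, "dz": 0, "ax": 0, "ay": 0, "az": 0}, {"gripper": 0, "dx": 0, "dy": 0, "dz": 0, "ax": 0, "ay": 0, "az": 0}]}}

```text
time_s: 18.35
position: [0.4892, -0.1048, 0.0619]
eef_rot: [0.013, 0.707, -0.014, 0.707]
contact_force: [-3.5, 2.3, 13.6]
opening: 0.0
```

Call:
{"op": "drive_tool", "data": {"plan": [{"gripper": 0, "dx": 0.1, "dy": 0, "dz": 0, "ax": 0, "ay": 0, "az": 0}, {"gripper": 0, "dx": 0, "dy": 0, "dz": 0, "ax": 0, "ay": 0, "az": 0}, {"gripper": 0, "dx": 0, "dy": 0, "dz": 0, "ax": 0, "ay": 0, "az": 0}]}}

```text
time_s: 18.65
position: [0.4893, -0.1048, 0.0619]
eef_rot: [0.013, 0.706, -0.014, 0.707]
contact_force: [-4.9, 1.2, 21.8]
opening: 0.0
```

The shim has stopped solidly at 61.9 mm, where flat would be 62 mm. I release it and back off clear.

Call:
{"op": "drive_tool", "data": {"plan": [{"gripper": 0, "dx": -0.4, "dy": 0, "dz": 0, "ax": 0, "ay": 0, "az": 0}, {"gripper": 0, "dx": -0.8, "dy": 0, "dz": 0, "ax": 0, "ay": 0, "az": 0}, {"gripper": 0, "dx": -3, "dy": 0, "dz": 0, "ax": 0, "ay": 0, "az": 0}, {"gripper": 0, "dx": -4, "dy": 0, "dz": 0, "ax": 0, "ay": 0, "az": 0}, {"gripper": 0, "dx": -4, "dy": 0, "dz": -2, "ax": 0, "ay": 0, "az": 0}, {"gripper": 0, "dx": -4, "dy": 0, "dz": -3, "ax": 0, "ay": 0, "az": 0}, {"gripper": 0, "dx": -2, "dy": 0, "dz": -3, "ax": 0, "ay": 0, "az": 0}, {"gripper": 0, "dx": 0, "dy": 0, "dz": -3, "ax": 0, "ay": 0, "az": 0}, {"gripper": 0, "dx": 0, "dy": 0, "dz": -2, "ax": 0, "ay": 0, "az": 0}, {"gripper": 0, "dx": 0, "dy": 0, "dz": 0, "ax": 0, "ay": 0, "az": 0}, {"gripper": 0, "dx": 0, "dy": 0, "dz": 0, "ax": 0, "ay": 0, "az": 0}, {"gripper": 0, "dx": 0, "dy": 0, "dz": 0, "ax": 0, "ay": 0, "az": 0}]}}

```text
time_s: 19.85
position: [0.3602, -0.1, 0.2413]
eef_rot: [0.014, 0.707, -0.013, 0.707]
contact_force: [0.8, -0.3, -1.0]
opening: -0.0002
```

```bash
python3 fit.py | head -5; python3 - <<'E'
from h import *
print(r.sense()['contact_force'])
p=r.camera('side');a=p['color'][130:230,190:300]
q=r.camera('wrist');save(q,'w4')
cv2.imwrite('pics/c4.png',cv2.cvtColor(cv2.resize(a,None,fx=5.5,fy=5.5,interpolation=cv2.INTER_CUBIC),cv2.COLOR_RGB2BGR))
E
```

```text
scene [[249.9, 172.9], [283.0, 209.6], [210.4, 253.9], [179.9, 211.8]] [[0.4754, 0.1091], [0.6414, 0.1031], [0.6323, -0.1467], [0.4662, -0.1405]]
side [[269.1, 207.8], [208.5, 203.7], [220.6, 139.4], [274.6, 142.4]] [[0.4739, 0.1115], [0.64, 0.1049], [0.6302, -0.1446], [0.4646, -0.1382]]
[ 0.5538 -0.0187 -0.0366] 0.00013559115015748802
[ 0.5522 -0.0166 -0.0385] 0.00020653958766257696
[ 0.553  -0.0177 -0.0375] 0.0012815106114457964
[0.10501634 0.22206613 0.1132116 ]
```

View pics/c4.png

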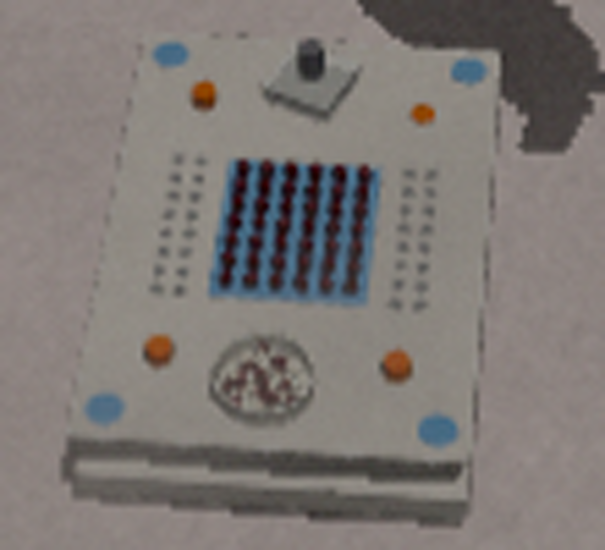

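View pics/w4.png

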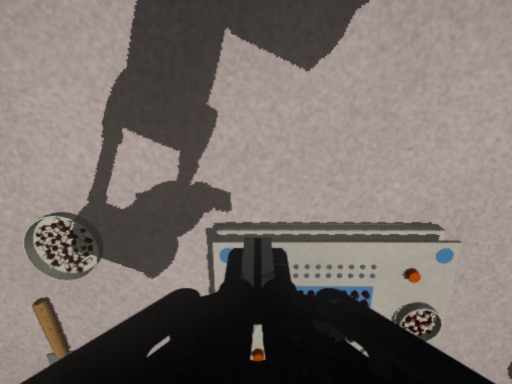

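The side view shows the near-right shim at (423,114) flat, while the other three stand proud at (204,95), (159,350) and (398,366). The plate pose is unchanged to about 0.1 mm, and the dish and tamper are in place. I hand in.

```bash
python3 -c "
from workcell import r
print(r.close_job())"
```

```text
the job is handed in; nothing more can be done
None
```

The job is done and handed in: the near-right corner was the one that rocks, and its shim is now pressed flat. The hand-in gives no verdict.

- **Corner presses:** I pressed near-left, far-left, far-right and near-right in that order, each with about 18–21 N. The first three did not give. Near-right started to give at about 5 N, sank 6.4 mm and then stopped solidly.
- **Shim:** I pressed the near-right shim until it stopped solidly at 61.9 mm (flat is 62 mm), reaching 22 N, then let go and backed the arm clear.
- **Last checks:** The side picture shows that shim flat and the other three still proud. The plate's fitted pose changed by about 0.1 mm. The dish and tamper look unmoved. The contact force after backing off was near zero.
- **Limits of the checks:** The two fixed cameras disagree with each other by about 2 mm on the plate's position, which is within their calibration. I did not re-measure the jars, petri dish and spatula, but the arm never touched down near them. The last readings were at about 20 s of the 54 s allowed.

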